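# Dip the resin catch pot and show the gauge

### The job

Before the next infusion, check that the resin catch pot is dry: take the dip gauge from its rack, push its rod gently down the pot's slanting guide tube until the collar rests on the tube's mouth, hold it there for a moment, and draw it right out again. Then present the gauge for reading: held level and still, with the tip of the rod over the middle of the white card, about 15 cm above it. Finish holding it there, do not put it down, and leave the other things on the bench where they are.

Things in the scene. Friction and masses are not known exactly. Their poses are not given: they have to be found in the camera images.
- gauge: Dip gauge, 0.1 to 0.2 kg. Origin: on its axis at the collar's stop face; x runs from tip to handle. Steel rod 10 mm thick from x = 0 to -90 mm (end tapered), collar 32 mm across from 0 to +8, black handle 16 x 16 mm from +8 to +104. Starts level in the rack, axis 45 mm above the table, y level, tip roughly towards the robot. Best gripped across the handle (along y) at x = +53 mm.
- gauge_tip (a point): The end of the gauge's rod, 90 mm from the collar's stop face; same axes as the gauge.
- rack: Fixed wooden rack: base 180 x 56 x 10 mm, two forked posts 10 mm thick, 36 mm wide, prongs up to 50 mm (under the rod, at x = -103 mm) and 47 mm high (under the handle, at x = +44 mm). Origin on the table below the gauge's grip spot; the gauge's origin starts at x = -53 mm. Lift the gauge straight up out of it by 30 mm or more.
- pot: Fixed aluminium resin catch pot, 130 mm across (foot 140), lid top 135 mm high, small dial and fittings on the lid up to 164 mm. Origin on the table vertically below the centre of the tube's mouth; x points level the way the mouth faces, roughly away from the robot; the pot's upright axis lies at x = -125 mm.
- tube: Fixed steel guide tube in the pot's side, rising outwards at 25 degrees above level. Origin: centre of the mouth's rim, 140 mm above the table. z: the tube's axis, out of the mouth (the inserted gauge's x lies along it); y is level. Bore 16 mm, flaring to 25 mm at the mouth over the last 12 mm; rim 31 mm outside. The 90 mm rod goes in freely until the collar rests on the rigid rim.
- card: Fixed white reading card on the table, 100 x 100 mm, 4 mm thick. Origin: centre of its underside.
- tape: Bystander: loose roll of paper tape lying flat, 76 mm across, 25 mm high. Origin: centre of its underside.
- cup_a: Bystander: loose empty paper mixing cup, 76 mm across the rim, 85 mm high. Origin: centre of its underside.
- cup_b: Bystander: a second such cup. Origin: centre of its underside.
- brush: Bystander: loose laminating brush lying flat, 170 mm long along its x axis, no higher than 30 mm. Origin: under its middle.
- resin: Bystander: loose plastic bottle, 72 mm across, 150 mm high. Origin: centre of its underside.
- tin: Bystander: loose tin, 84 mm across, 100 mm high. Origin: centre of its underside.
- spatula: Bystander: loose steel spatula lying flat, 260 mm long along its x axis. Origin: under its middle.

How it is judged:
By the outcome, as a careful person would: the job done as asked, in the order asked, and still so for the second after the job is handed in, while the arm keeps its last pose, push and grip.
It also fails if it takes over 59 s, if anything falls off the work surface, if the arm or the gripper's body presses on something with over 40 N, if the wrist force passes 120 N, or if a joint passes its speed limit or range.

### The arm

A 7-joint arm with a two-finger parallel gripper is mounted at the origin on the work surface. World frame = base frame: x ahead of the robot, y to its left, z up, the work surface at z = 0. Lengths are in m, angles in degrees, forces in N, time in s.
With the tool pointing down it reaches from about 0.35 to 0.9 m from the base axis. Payload 8.1 kg.
Tool frame: the origin (TCP) lies midway between the tips of the shut fingers; the grasp point (between the pads) lies 19 mm behind it; z points along the fingers, y is the line along which they close (so a half turn about z gives the same grasp; the last joint's range is limited). The gripper opens to 85 mm and grips with 20 to 120 N. Pads are 22 mm wide; open, the fingers measure 114 mm over their backs; the gripper's body (76 mm by 85 mm) begins 54 mm behind the grasp point. The pads swing forward as they close: fully open they stand 13 mm farther back than shut.
Start: joints at [66.887, 24.895, 1.432, 90.138, -0.665, 64.973, -4.303], TCP at [0.185, -0.597, 0.231] pointing down, gripper open.
Joint ranges: [-149.89, 149.89], [-25.12, 119.58], [-72.63, 75.52], [4.76, 147.25], [-75.54, 255.54], [6.69, 114.76], [-157.13, 157.13]. Speed limits (degrees/s): [127.2, 127.2, 172.46, 172.46, 180, 180, 180].

### API

Orientations are given as [roll, pitch, yaw] about the fixed x, y, z axes, in that order (R = Rz(yaw) Ry(pitch) Rx(roll)).
In Python, from workcell import monitor, vision, finish_job gives the robot as it stands.
- The arm moves only by the tool servo_tool, never from a script. Its argument "plan" is a list that holds one entry, the list of rows, each a list of 7 numbers: the shift along the tool's x, y, z in mm, then the turn, a rotation vector about the tool's x, y, z in degrees, then the opening, from 0 (shut) to 1 (fully open). In form: [[[x, y, z, wx, wy, wz, jaw], ...]]. A call has 1 to 5 rows; each row shifts and turns the commanded pose from where the row before left it, along the tool's axes as they then stand; what a row does not reach is not made up. A row lasts 1/8 s, in which the tool goes at most 62.5 mm and 10.7 degrees, less where a joint would pass 70% of its speed; a pose out of reach is approached as far as the arm can. A call with a gripper value outside its range is refused whole. The fingers move at their own pace and stop on an object; the grip force is fixed at half the most. Time passes only in rows, so rows that do not move let the fingers close. It gives the time, the measured TCP pose, the force, the opening and the grip force at its end, in the units of the state.
- monitor.get_obs(): the state, without advancing time (a new reading comes with each control period).
- vision.get_image(name): name is "scene" or "top" or "wrist"; returns (picture, depth): 480x640x3 uint8, blue, green, red; 480x640 float32, m along the optical axis (not along the pixel's ray), 0 where there is no reading.
- vision.get_calibration(name): a dict with "fx", "fy", "cx", "cy" (pixels), "rvec" (rotation vector, rad) and "tvec" (3), from world to camera coordinates, as OpenCV has them; the wrist camera has in their place "tool_from_camera" (4x4, takes a point from camera to tool coordinates, whose origin is the TCP and whose axes are the flange's). Camera axes: x right, y down, z forward; pixel columns grow to the right and rows downward; lengths in m; the calibration is good to about 2 mm. A picture is of the moment at which its call begins: read the wrist's pose just before it. get_calibration takes no time and is no camera call.
- finish_job(): hands the job in; it is judged then, once.
The state is a dict: "t": time; "joint_pos": joint angles; "joint_vel": joint speeds; "joint_torque": joint torques, N m; "eef_pos": TCP position; "ee_rot": TCP orientation; "ft_force": force on the tool from outside, world axes, zero at the start; "wrist_torque": the same for the moment, N m; "gripper_width": finger opening in m; "gripper_force": force on a finger pad.
Only numpy, scipy, OpenCV 4.12 (cv2) and the standard library are available. Lean on these libraries where they do the work, as an engineer would, in place of code of your own. Each camera call takes 0.05 s, during which the arm holds its last target. There are 200 camera calls.

## Working session

There is one attempt and no reset: what is moved stays moved. The work goes in short steps, Python scripts to look and compute and a tool call to move; the robot and the scene stay as the last step left them, time stands still between calls to the robot, and variables do not carry over. Pictures are saved under pics/ and viewed, at most 10 in all, crops included, and the job is handed in when it is done.

Besides the shell and the picture viewer there is one more tool, called after "Emit:" as name(argument=value, ...) on one line, values as JSON. servo_tool: Moves the arm, as the interface text tells. Its arguments: {"type":"object","properties":{"plan":{"type":"array","items":{"type":"array","items":{"type":"array","items":{"type":"number"}}}}},"required":["plan"]}

```bash
mkdir -p pics; cat > h.py <<'E'
import numpy as np, cv2
from scipy.spatial.transform import Rotation as R
from workcell import monitor, vision
def cam(name,obs=None):
    c=vision.get_calibration(name)
    K=np.array([[c['fx'],0,c['cx']],[0,c['fy'],c['cy']],[0,0,1.]])
    if 'rvec' in c:
        Rm=cv2.Rodrigues(np.array(c['rvec'],float))[0]; t=np.array(c['tvec'],float).ravel()
        return K,Rm.T,-Rm.T@t
    T=np.eye(4);T[:3,:3]=R.from_euler('xyz',obs['ee_rot'],degrees=True).as_matrix();T[:3,3]=obs['eef_pos']
    T=T@np.array(c['tool_from_camera']); return K,T[:3,:3],T[:3,3]
def grab(name,tag):
    o=monitor.get_obs(); im,d=vision.get_image(name); cv2.imwrite(f'pics/{tag}.png',im)
    K,Rc,p=cam(name,o); np.savez(f'pics/{tag}.npz',im=im,d=d,K=K,R=Rc,p=p); return load(tag)
def load(tag):
    return dict(np.load(f'pics/{tag}.npz'))
def ray(s,u,v): return s['R']@np.linalg.inv(s['K'])@np.array([u,v,1.])
def onplane(s,u,v,z):
    r=ray(s,u,v); return s['p']+r*(z-s['p'][2])/r[2]
def cloud(s):
    v,u=np.mgrid[:480,:640]; P=np.linalg.inv(s['K'])@np.stack([u.ravel(),v.ravel(),np.ones(u.size)])*s['d'].ravel()
    return (s['R']@P).T.reshape(480,640,3)+s['p']
E
python3 - <<'E'
from h import *
for n in('scene','top'):
    s=grab(n,n+'0'); print(n,s['p'].round(3),s['R'][:,2].round(2))
print(monitor.get_obs())
E
```

```text
scene [1.721 0.427 0.98 ] [-0.77 -0.27 -0.58]
top [ 0.37  -0.006  1.597] [ 0.11 -0.   -0.99]
{'t': 0.1, 'joint_pos': array([66.88718089, 24.93165653,  1.43033316, 90.18337548, -0.66408112,
       64.97486018, -4.30413188]), 'joint_vel': array([-0.04463377, -0.08028505, -0.06377726, -0.15759346, -0.03561396,
       -0.08002309, -0.10589067]), 'joint_torque': array([ 3.06603513e-03, -6.71758604e+01,  1.02810692e+00, -3.16905284e+01,
        1.57376990e-02,  7.18648662e-03,  2.50248104e-05]), 'eef_pos': array([ 0.1849909 , -0.59651627,  0.23061652]), 'ee_rot': array([-1.79918765e+02,  7.66940780e-03,  1.72298177e+01]), 'ft_force': array([0.29338613, 0.67775271, 1.27207948]), 'wrist_torque': array([ 0.06334978, -0.02892587, -0.05094189]), 'gripper_force': 0.0, 'gripper_width': 0.0854456913318746}
```

View pics/top0.png

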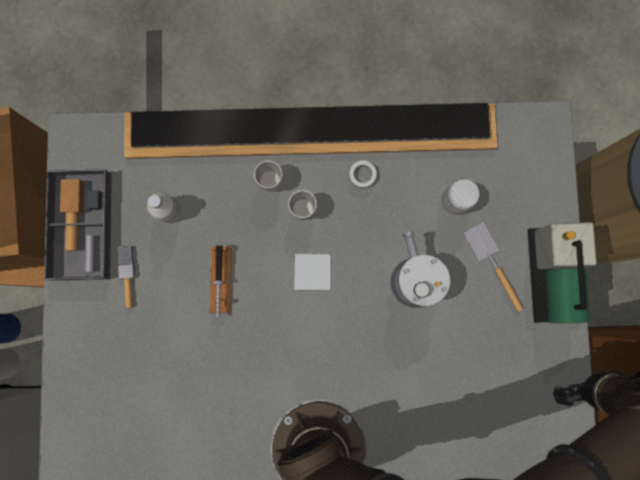

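View pics/scene0.png

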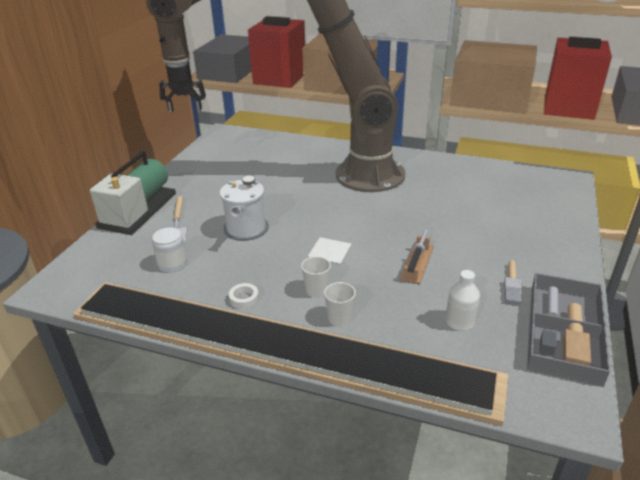

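The top view shows the gauge in its rack (handle ~(219,262), rod tip ~(218,315)), the card at (312,272), the pot at (424,280) with its tube mouth at ~(408,236). The scene view confirms this layout, with the tall obstacles (cups, resin, tin) beyond x of the pot.

```bash
python3 - <<'E'
from h import *
s=load('top0'); im=s['im']; P=cloud(s)
def blob(mask,x0,x1,y0,y1):
    m=np.zeros_like(mask); m[y0:y1,x0:x1]=mask[y0:y1,x0:x1]
    n,l,st,c=cv2.connectedComponentsWithStats(m.astype(np.uint8)); i=1+np.argmax(st[1:,4]); return l==i,c[i],st[i]
g=im.mean(2)
m,c,st=blob(g>185,285,340,245,300); print('card',c,st,onplane(s,*c,.004))
m,c,st=blob(g<45,208,230,240,295); print('handle',c,st,onplane(s,*c,.053))
pts=np.argwhere(m)[:,::-1].astype(float); print(cv2.fitLine(pts.astype(np.float32),cv2.DIST_L2,0,.01,.01).ravel())
b=im.astype(int); m,c,st=blob((b[...,2]-b[...,0])>40,200,245,235,325); print('rack',c,st,cv2.minAreaRect(np.argwhere(m)[:,::-1].astype(np.float32)))
big=[cv2.resize(im[y:y+80,x:x+80],(400,400),interpolation=cv2.INTER_CUBIC) for x,y in((180,242),(385,225))]
cv2.imwrite('pics/crop0.png',np.hstack(big))
m=(P[...,2]>.05)&(P[...,2]<.25); m[:,:385]=0;m[:,455:]=0;m[:225]=0;m[315:]=0
m=P[...,2]; 
q=P[225:315,385:455]; 
lid=q[(abs(q[...,2]-.135)<.006)]; print('lid',cv2.minEnclosingCircle(lid[:,:2].astype(np.float32)))
for v in range(230,264,3): print(v,[(u,*P[v,u].round(3)) for u in range(400,420,2) if P[v,u,2]>.05])
E
```

```text
Traceback (most recent call last):
ValueError: attempt to get argmax of an empty sequence
```

```bash
cat > m0.py <<'E'
from h import *
s=load('top0'); im=s['im']; P=cloud(s)
def blob(mask,x0,x1,y0,y1):
    m=np.zeros_like(mask); m[y0:y1,x0:x1]=mask[y0:y1,x0:x1]
    n,l,st,c=cv2.connectedComponentsWithStats(m.astype(np.uint8)); i=1+np.argmax(st[1:,4]); return l==i,c[i],st[i]
g=im.mean(2)
m,c,st=blob(g>145,285,340,245,300); print('card',c,st,onplane(s,*c,.004))
m,c,st=blob(g<40,208,230,240,295); print('handle',c,st,onplane(s,*c,.053))
pts=np.argwhere(m)[:,::-1].astype(float); print(cv2.fitLine(pts.astype(np.float32),cv2.DIST_L2,0,.01,.01).ravel())
b=im.astype(int); m,c,st=blob((b[...,2]-b[...,0])>40,200,245,235,325); print('rack',c,st,cv2.minAreaRect(np.argwhere(m)[:,::-1].astype(np.float32)))
big=[cv2.resize(im[y:y+80,x:x+80],(400,400),interpolation=cv2.INTER_CUBIC) for x,y in((180,242),(385,225))]
cv2.imwrite('pics/crop0.png',np.hstack(big))
q=P[225:315,385:455]
lid=q[(abs(q[...,2]-.135)<.006)]; print('lid',cv2.minEnclosingCircle(lid[:,:2].astype(np.float32)))
for v in range(230,264,3): print(v,[(u,*P[v,u].round(3).tolist()) for u in range(400,420,2) if P[v,u,2]>.05])
E
python3 m0.py
```

```text
card [311.80614657 271.64144996] [ 294  254   36   36 1269] [0.47434388 0.0047886  0.004     ]
handle [218.70588235 261.49264706] [217 247   5  32 136] [0.50514798 0.25397849 0.053     ]
[ 2.6102038e-02 -9.9965930e-01  2.1870589e+02  2.6149265e+02]
rack [225.31282051 280.44102564] [220 246  11  67 585] ((225.1219482421875, 279.0975646972656), (9.74524211883545, 66.09273529052734), 1.7899105548858643)
lid ((0.4671230912208557, -0.2675347328186035), 0.09639634191989899)
230 [(408, 0.37, -0.006, 1.597)]
233 [(404, 0.56, -0.236, 0.124), (406, 0.56, -0.241, 0.124), (408, 0.559, -0.245, 0.131), (410, 0.559, -0.251, 0.129), (412, 0.557, -0.254, 0.143)]
236 [(402, 0.55, -0.228, 0.14), (404, 0.549, -0.232, 0.151), (406, 0.549, -0.237, 0.147), (408, 0.548, -0.242, 0.152), (410, 0.548, -0.247, 0.152), (412, 0.549, -0.253, 0.148)]
239 [(406, 0.542, -0.237, 0.145), (408, 0.542, -0.243, 0.142), (410, 0.542, -0.248, 0.142), (412, 0.542, -0.253, 0.141)]
242 [(406, 0.535, -0.238, 0.138), (408, 0.534, -0.242, 0.144), (410, 0.535, -0.248, 0.137), (412, 0.534, -0.253, 0.14), (414, 0.535, -0.259, 0.134)]
[... 367 characters left out ...]
12, -0.26, 0.124), (416, 0.513, -0.266, 0.121)]
254 [(410, 0.506, -0.25, 0.119), (412, 0.505, -0.254, 0.126), (414, 0.505, -0.259, 0.125), (416, 0.505, -0.265, 0.121)]
257 [(410, 0.498, -0.25, 0.118), (412, 0.498, -0.255, 0.118), (414, 0.496, -0.258, 0.13), (416, 0.496, -0.263, 0.135), (418, 0.496, -0.269, 0.128)]
260 [(408, 0.489, -0.243, 0.13), (410, 0.489, -0.247, 0.133), (412, 0.488, -0.252, 0.136), (414, 0.489, -0.257, 0.134), (416, 0.488, -0.262, 0.136), (418, 0.488, -0.266, 0.141)]
263 [(406, 0.481, -0.237, 0.134), (408, 0.481, -0.242, 0.131), (410, 0.481, -0.246, 0.136), (412, 0.481, -0.251, 0.136), (414, 0.481, -0.257, 0.132), (416, 0.481, -0.262, 0.133), (418, 0.481, -0.268, 0.13)]
```

View pics/crop0.png

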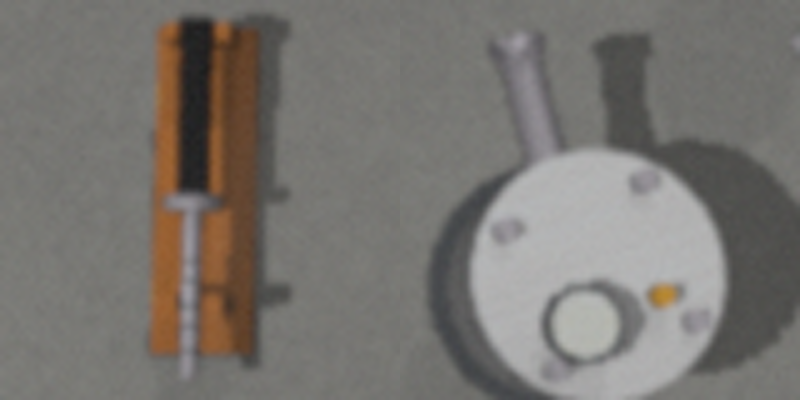

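The crops show the gauge with its collar at ~(218,282) and tip at (217.5,317). The lid centre is at ~(424.6,280) and the tube mouth at ~(408,233). I'll look from close by with the wrist camera on the way.

```bash
cat >> h.py <<'E'
def pose():
    o=monitor.get_obs(); return o['t'],np.array(o['eef_pos']),R.from_euler('xyz',o['ee_rot'],degrees=True)
def delta(target,rpy,frm=None):
    """shift in present tool axes (mm) and rotvec (deg, tool axes)"""
    t,p,r=pose(); rt=R.from_euler('xyz',rpy,degrees=True)
    d=r.inv().apply(np.array(target)-p)*1000; w=(r.inv()*rt).as_rotvec(degrees=True)
    print('t',t,'tcp',p.round(4),r.as_euler('xyz',degrees=True).round(2),'shift',d.round(1),'turn',w.round(2))
E
python3 - <<'E'
from h import *
s=load('top0')
print(np.array(vision.get_calibration('wrist')['tool_from_camera']).round(3))
a=onplane(s,219.3,246,.053);b=onplane(s,217.4,317,.045);c=onplane(s,218,282,.05)
print('gauge end',a,'tip',b,'collar',c,'yaw',np.degrees(np.arctan2(*(a-b)[[1,0]])),np.linalg.norm(a-b))
l=onplane(s,424.4,280,.135); m=onplane(s,408.6,233,.142); print('lid',l,'mouth',m,np.linalg.norm((m-l)[:2]),np.degrees(np.arctan2(*(m-l)[[1,0]])))
delta((.50,-.25,.36),(180,0,10))
E
```

```text
[[ 0.    -0.948 -0.317  0.081]
 [ 1.    -0.     0.001  0.001]
 [-0.001 -0.317  0.948 -0.143]
 [ 0.     0.     0.     1.   ]]
gauge end [0.54702036 0.25203318 0.053     ] tip [0.35701128 0.26003969 0.045     ] collar [0.4502515  0.25683057 0.05      ] yaw -2.4128748943101055 0.19034588728091426
lid [ 0.4368471  -0.28110836  0.135     ] mouth [ 0.55717737 -0.24521336  0.142     ] 0.12557000327564993 16.610053599302468
t 0.1 tcp [ 0.185  -0.5965  0.2306] [-1.7992e+02  1.0000e-02  1.7230e+01] shift [ 403.5 -237.8 -129.1] turn [-0.08  0.01  7.23]
```

Emit:
servo_tool(plan=[[[50,-23,-16,0,0,0,1],[50,-23,-16,0,0,0,1],[50,-23,-12,0,0,0,1],[50,-23,-8,0,0,0,1],[50,-23,-8,0,0,1,1]]])

```text
t: 0.72
eef_pos: [0.3908, -0.4116, 0.2914]
ee_rot: [-180.0, 0.0, 16.2]
ft_force: [0.9, -0.5, 0.2]
gripper_width: 0.0854
gripper_force: 0.0
```

Emit:
servo_tool(plan=[[[50,-23,-8,0,0,0,1],[50,-23,-8,0,0,0,1],[50,-23,-4,0,0,0,1],[50,-23,0,0,0,0,1],[50,-23,0,0,0,0,1]]])

```text
t: 1.35
eef_pos: [0.5988, -0.2316, 0.311]
ee_rot: [-180.0, 0.0, 16.2]
ft_force: [0.2, -0.9, -0.0]
gripper_width: 0.0852
gripper_force: 0.0
```

Emit:
servo_tool(plan=[[[0,0,0,0,0,0,1],[0,0,0,0,0,0,1]]])

```text
t: 1.6
eef_pos: [0.5973, -0.2332, 0.3107]
ee_rot: [-180.0, 0.1, 16.2]
ft_force: [-1.1, -0.6, 0.4]
gripper_width: 0.0854
gripper_force: 0.0
```

```bash
python3 - <<'E'
from h import *
s=grab('wrist','w1'); print(pose()[:2],pose()[2].as_euler('xyz',degrees=True))
def proj(s,X): q=s['K']@s['R'].T@(np.array(X)-s['p']); return q[:2]/q[2]
print(proj(s,(.557,-.245,.14)))
E
```

```text
(1.65, array([ 0.59687268, -0.23402646,  0.31097553])) [1.79980276e+02 7.17008313e-02 1.61448929e+01]
[311.63991203 249.46125693]
```

View pics/w1.png

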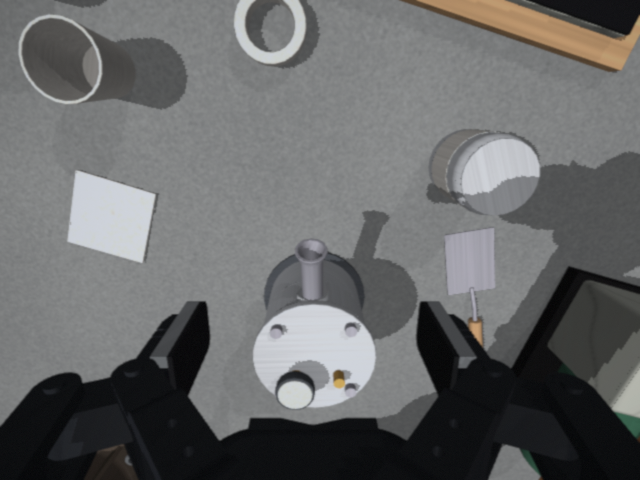

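The mouth's rim is at (312,249), which is where the estimate from the top view projects it (311.6,249.5). The tube runs vertically in the image, so its yaw matches the tool's. On to the gauge.

Emit:
servo_tool(plan=[[[9,-60,0,0,0,0,1],[9,-60,0,0,0,0,1],[9,-60,0,0,0,0,1],[9,-60,0,0,0,0,1],[9,-60,5,0,0,0,1]]])

```text
t: 2.28
eef_pos: [0.5567, 0.0676, 0.307]
ee_rot: [179.9, -0.1, 16.0]
ft_force: [0.5, -0.2, -0.4]
gripper_width: 0.0853
gripper_force: 0.0
```

Emit:
servo_tool(plan=[[[9,-60,10,0,0,0,1],[9,-60,10,0,0,0,1],[9,-69,15,0,0,0,1],[0,0,20,0,0,9.3,1],[0,0,0,0,0,9.3,1]]])

```text
t: 2.9
eef_pos: [0.5309, 0.2468, 0.2515]
ee_rot: [179.9, 0.1, -2.7]
ft_force: [0.4, -0.1, 0.2]
gripper_width: 0.0854
gripper_force: 0.0
```

Emit:
servo_tool(plan=[[[0,0,0,0,0,0,1],[0,0,0,0,0,0,1]]])

```text
t: 3.15
eef_pos: [0.532, 0.2475, 0.2536]
ee_rot: [-180.0, -0.1, -2.3]
ft_force: [0.2, 0.2, 0.4]
gripper_width: 0.0853
gripper_force: 0.0
```

```bash
python3 - <<'E'
from h import *
s=grab('wrist','w2'); print(pose()[:2],pose()[2].as_euler('xyz',degrees=True))
im=s['im'];g=im.mean(2)
def proj(s,X): q=s['K']@s['R'].T@(np.array(X)-s['p']); return q[:2]/q[2]
for X in((.547,.252,.053),(.357,.26,.045),(.4503,.2568,.05)): print(proj(s,X))
# rim and lid in w1
w=load('w1'); 
def lineplane(u,v,z): return onplane(w,u,v,z)
print('mouth',onplane(w,312,250,.14),'lid',onplane(w,314.5,355,.135))
E
```

```text
(3.2, array([0.53191777, 0.24766526, 0.25357583])) [-1.79995155e+02 -4.37816896e-02 -2.28056646e+00]
[306.04539189 183.4455895 ]
[306.63910881 347.03818853]
[305.66352003 274.42450953]
mouth [ 0.55657874 -0.24546996  0.14      ] lid [ 0.44230034 -0.28141396  0.135     ]
```

View pics/w2.png

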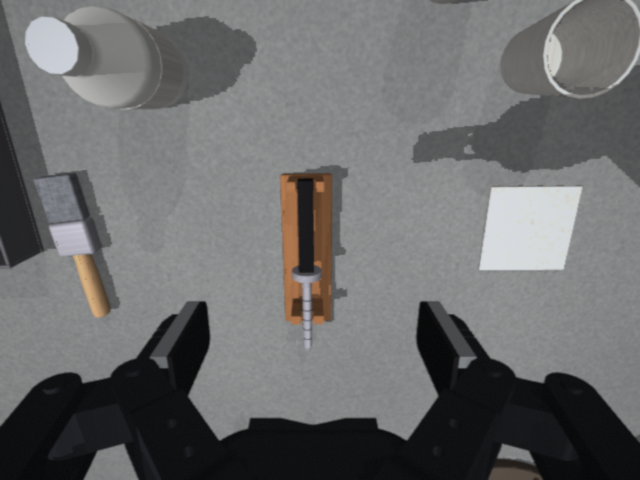

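The close view agrees: handle end at (305.5,180), collar (306.5,274), tip (307.5,348), so the earlier estimate is within 2 mm. Descend and grip.

Emit:
servo_tool(plan=[[[-15,-3,40,0,0,0.5,1],[-15.3,-2.6,55,0,0,0,1],[0,0,50,0,0,0,1],[0,0,40,0,0,0,1],[0,0,20,0,0,0,1]]])

```text
t: 3.82
eef_pos: [0.5008, 0.2545, 0.0462]
ee_rot: [179.9, 0.1, -2.8]
ft_force: [0.1, 0.4, 1.4]
gripper_width: 0.0856
gripper_force: 0.0
```

Emit:
servo_tool(plan=[[[0,0,15,0,0,0,1],[0,0,7.6,0,0,0,1],[0,0,0,0,0,0,1],[0,0,0,0,0,0,1]]])

```text
t: 4.32
eef_pos: [0.5021, 0.2557, 0.0263]
ee_rot: [-180.0, -0.1, -2.9]
ft_force: [0.7, -0.6, -0.6]
gripper_width: 0.0857
gripper_force: 0.0
```

Emit:
servo_tool(plan=[[[0,0,0,0,0,0,0.6],[0,0,0,0,0,0,0.35],[0,0,0,0,0,0,0.1],[0,0,0,0,0,0,0],[0,0,0,0,0,0,0]]])

```text
t: 4.95
eef_pos: [0.5016, 0.2556, 0.0257]
ee_rot: [-180.0, -0.0, -2.9]
ft_force: [-0.8, -0.0, 3.5]
gripper_width: 0.0151
gripper_force: 58.5
```

Emit:
servo_tool(plan=[[[0,0,0,0,0,0,0],[0,0,0,0,0,0,0],[0,0,0,0,0,0,0]]])

```text
t: 5.32
eef_pos: [0.5017, 0.2556, 0.0257]
ee_rot: [-180.0, -0.0, -2.9]
ft_force: [-1.1, -0.0, 5.4]
gripper_width: 0.0151
gripper_force: 58.8
```

Gripped (15 mm opening, 59 N). Lift straight up, then look.

Emit:
servo_tool(plan=[[[0,0,-10,0,0,0,0],[0,0,-25,0,0,0,0],[0,0,-40,0,0,0,0],[0,0,-60,0,0,0,0],[0,0,-60,0,0,0,0]]])

```text
t: 5.95
eef_pos: [0.501, 0.2551, 0.2225]
ee_rot: [180.0, 0.0, -2.9]
ft_force: [0.3, 0.3, -1.6]
gripper_width: 0.0148
gripper_force: 58.5
```

Emit:
servo_tool(plan=[[[0,0,-55,0,0,0,0],[30,40,0,0,0,0,0],[30,50,0,0,0,-9.7,0],[20,55,0,0,0,-9.7,0],[0,50,0,0,8,0,0]]])

```text
t: 6.58
eef_pos: [0.5998, 0.0601, 0.2744]
ee_rot: [180.0, -8.1, 16.6]
ft_force: [0.1, 0.1, -1.1]
gripper_width: 0.0149
gripper_force: 58.5
```

```bash
python3 - <<'E'
from h import *
delta((.7237,-.1957,.200),(180,-25,16.5))
E
```

```text
t 6.575 tcp [0.5998 0.0601 0.2744] [179.99  -8.05  16.59] shift [ 34.9 280.5  80.1] turn [-0.02 16.95  0.09]
```

Emit:
servo_tool(plan=[[[7,56,0,0,0,0,0],[7,56,0,0,0,0,0],[7,56,10,0,0,0,0],[7,56,20,0,0,0,0],[7,56,20,0,0,0,0]]])

```text
t: 7.2
eef_pos: [0.7174, -0.1959, 0.2307]
ee_rot: [-180.0, -8.0, 16.5]
ft_force: [1.1, 0.4, -0.2]
gripper_width: 0.015
gripper_force: 58.5
```

Emit:
servo_tool(plan=[[[0,0,30,0,0,0,0],[0,0,0,0,8.5,0,0],[0,0,0,0,8.5,0,0],[0,0,0,0,0,0,0],[0,0,0,0,0,0,0]]])

```text
t: 7.82
eef_pos: [0.7214, -0.1931, 0.202]
ee_rot: [-180.0, -25.0, 16.5]
ft_force: [1.2, 0.8, -0.2]
gripper_width: 0.0154
gripper_force: 58.7
```

```bash
python3 - <<'E'
from h import *
delta((.7237,-.1957,.200),(180,-25,16.5))
a=grab('scene','s3');b=grab('top','t3');w=grab('wrist','w3')
def proj(s,X): q=s['K']@s['R'].T@(np.array(X)-s['p']); return q[:2]/q[2]
ax=pose()[2].as_matrix()[:,0]; t=pose()[1]-.019*pose()[2].as_matrix()[:,2]
for n,X in(('mouth',(.557,-.245,.14)),('tip',t-.143*ax),('end',t+.051*ax)): print(n,np.round(X,4),proj(a,X),proj(b,X),proj(w,X))
ca=proj(a,t-.1*ax);cb=proj(b,t-.1*ax)
C=[]
for s,c in((a,ca),(b,cb)):
    x,y=int(c[0])-40,int(c[1])-40; print(x,y); C.append(cv2.resize(s['im'][max(y,0):y+80,x:x+80],(400,400),interpolation=cv2.INTER_CUBIC))
cv2.imwrite('pics/crop3.png',np.hstack(C))
E
```

```text
t 7.825 tcp [ 0.7214 -0.1931  0.202 ] [-179.99  -24.97   16.52] shift [0.5 3.2 2.4] turn [-0.02  0.03  0.02]
mouth [ 0.557 -0.245  0.14 ] [233.73550111 210.731918  ] [408.39530199 233.17475396] [317.0552615  607.82346591]
tip [ 0.5907 -0.2312  0.1588] [232.06366216 212.12019701] [403.53268882 219.1237359 ] [310.62023754 563.56239608]
end [ 0.7591 -0.1809  0.2409] [215.76060155 223.22224351] [384.76008977 145.43818159] [309.81552158 199.8304875 ]
188 174
359 163
```

View pics/crop3.png

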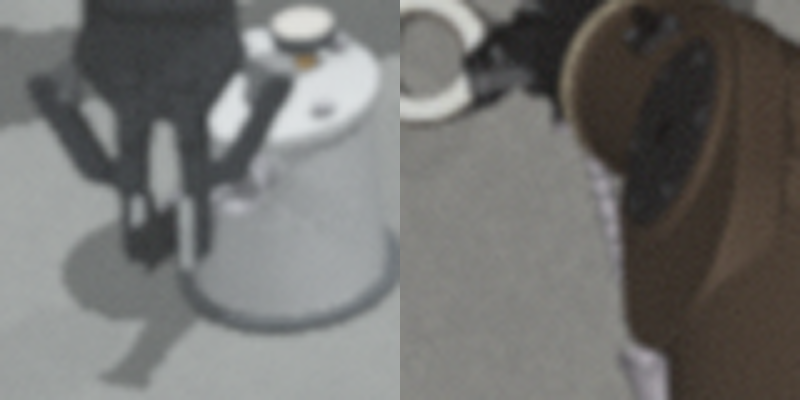

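View pics/w3.png

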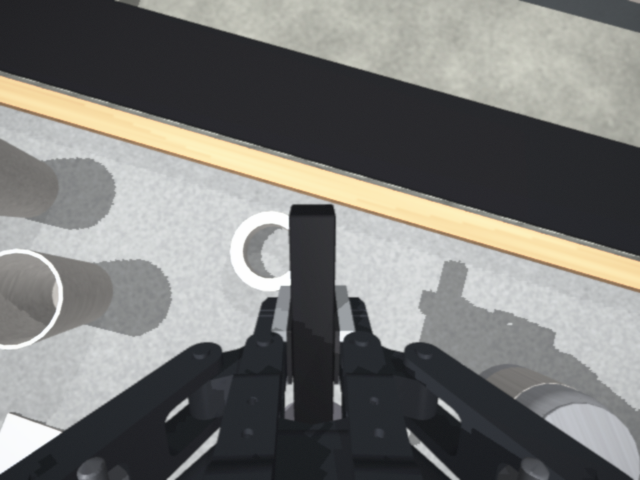

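The crops show the rod with its tip at ~(404,217) in the top view, pointing at the mouth (408,236), close to the predicted (403.5,219). The wrist view shows the handle straight in the jaws, its end edge at rows 205–213. I'll check the slide and the in-hand pitch from those edges and the rod's depth.

```bash
python3 - <<'E'
from h import *
b=load('t3');w=load('w3');M=pose()[2].as_matrix();t=pose()[1]-.019*M[:,2]
def proj(s,X): q=s['K']@s['R'].T@(np.array(X)-s['p']); return q[:2]/q[2]
for dx in(.047,.051,.055): print(dx,[proj(w,t+dx*M[:,0]+dz*M[:,2]).round(1).tolist() for dz in(-.008,.008)])
P=cloud(b); rel=(P-t)@M; m=(abs(rel[...,1])<.02)&(abs(rel[...,2])<.02)&(rel[...,0]<-.03)&(rel[...,0]>-.17)
v,u=np.nonzero(m); o=np.argsort(rel[m][:,0])
for i in o[::4]: print(u[i],v[i],(rel[v[i],u[i]]*1000).round(1))
c=cloud(w); print('handle face depth rel', [(((c[r,313]-t)@M)*1000).round(1).tolist() for r in(220,250,280,320,380)])
E
```

```text
0.047 [[309.7, 217.2], [310.0, 205.2]]
0.051 [[309.7, 205.5], [310.0, 194.8]]
0.055 [[309.6, 193.6], [309.9, 184.1]]
402 219 [-139.8   -4.6   -4.6]
401 216 [-130.5   -5.8   -7.4]
401 214 [-127.7   -3.2   -0.7]
401 212 [-121.3   -2.7   -4.6]
401 210 [-116.7   -1.2   -3.4]
401 209 [-114.3   -0.6   -3.3]
401 208 [-110.8   -0.6   -6.3]
401 207 [-107.3   -0.6   -9.4]
401 205 [-105.     2.4   -1.1]
401 204 [-101.2    2.2   -5.1]
401 203 [-98.6   2.7  -5.3]
399 203 [-96.5  -2.4  -7. ]
399 202 [-93.2  -2.4  -9.5]
400 200 [-90.9   2.5  -3.8]
398 200 [-88.9  -2.6  -5. ]
400 198 [-87.2   4.6   0.4]
397 197 [-83.9  -1.    5.7]
396 197 [-81.3  -4.7  -0.3]
396 195 [-76.5  -3.4  -0. ]
391 189 [-55.9 -13.   -6.5]
391 188 [-51.6 -13.7 -13. ]
389 186 [-49.5 -14.3   2.2]
handle face depth rel [[45.8, 1.1, -7.2], [35.8, 1.1, -9.3], [23.7, 1.1, -7.7], [8.4, 1.1, -9.2], [-18.8, 1.1, -8.6]]
```

In-hand geometry: on axis, gripped at about +56 mm. Align and advance until the tip is just inside the flare.

Emit:
servo_tool(plan=[[[0,2.5,2.4,0,0,0,0],[0,0,0,0,0,0,0],[-15,0,0,0,0,0,0],[-15,0,0,0,0,0,0],[0,0,0,0,0,0,0]]])

```text
t: 8.6
eef_pos: [0.6946, -0.2042, 0.1851]
ee_rot: [-180.0, -24.9, 16.4]
ft_force: [-0.4, 0.6, -0.6]
gripper_width: 0.0152
gripper_force: 58.7
```

```bash
python3 - <<'E'
from h import *
delta((.7237,-.1957,.200),(180,-25,16.5))
b=grab('top','t4');M=pose()[2].as_matrix();t=pose()[1]-.019*M[:,2]
c=grab('scene','s4')
cv2.imwrite('pics/crop4.png',np.hstack([cv2.resize(b['im'][190:270,370:450],(400,400),interpolation=cv2.INTER_CUBIC),cv2.resize(c['im'][180:240,200:260],(400,400),interpolation=cv2.INTER_CUBIC)]))
E
```

```text
t 8.6 tcp [ 0.6946 -0.2042  0.1851] [-179.96  -24.87   16.4 ] shift [33.8  0.1 -0.7] turn [-0.    0.13 -0.09]
```

View pics/crop4.png

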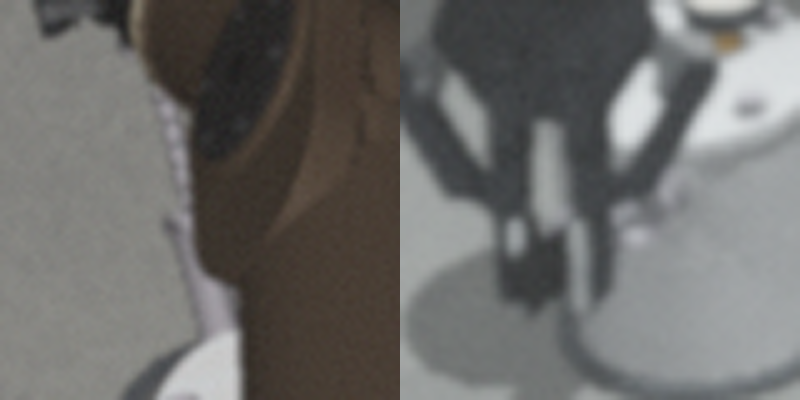

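The rod's left edge meets the rim at (178,215), and the rim's left edge is at (165,222). The rod is therefore centred on the mouth to about 2 mm, so I go in gently and watch the force.

Emit:
servo_tool(plan=[[[-5,0.5,0,0,0,0,0],[-5,0.5,0,0,0,0,0],[-5,0,0,0,0,0,0],[-5,0,0,0,0,0,0],[0,0,0,0,0,0,0]]])

```text
t: 9.32
eef_pos: [0.6791, -0.2092, 0.1776]
ee_rot: [-180.0, -25.0, 16.5]
ft_force: [1.2, 0.4, -2.4]
gripper_width: 0.0154
gripper_force: 58.7
```

Emit:
servo_tool(plan=[[[-5,0,0,0,0,0,0],[-5,0,0,0,0,0,0],[-5,0,0,0,0,0,0],[-5,0,0,0,0,0,0],[0,0,0,0,0,0,0]]])

```text
t: 9.95
eef_pos: [0.6618, -0.2145, 0.1691]
ee_rot: [-180.0, -25.0, 16.5]
ft_force: [0.6, -0.4, -0.9]
gripper_width: 0.0149
gripper_force: 58.7
```

```bash
python3 - <<'E'
from h import *
delta((.7237,-.1957,.200),(180,-25,16.5)); o=monitor.get_obs(); print(pose()[2].inv().apply(o['ft_force']).round(1),o['wrist_torque'])
E
```

```text
t 9.95 tcp [ 0.6618 -0.2145  0.1691] [-179.99  -24.97   16.49] shift [71.7 -0.4 -0.7] turn [-0.01  0.03 -0.01]
[0.  0.6 1. ] [-0.10663004  0.44722765 -0.00098237]
```

Emit:
servo_tool(plan=[[[-8,0,0,0,0,0,0],[-8,0,0,0,0,0,0],[-8,0,0,0,0,0,0],[-6,0,0,0,0,0,0],[-4,0,0,0,0,0,0]]])

```text
t: 10.58
eef_pos: [0.6323, -0.2231, 0.1549]
ee_rot: [-180.0, -25.0, 16.5]
ft_force: [-0.0, -0.1, -0.9]
gripper_width: 0.0147
gripper_force: 58.7
```

Emit:
servo_tool(plan=[[[-3,0,0,0,0,0,0],[-3,0,0,0,0,0,0],[-3,0,0,0,0,0,0],[-2,0,0,0,0,0,0],[0,0,0,0,0,0,0]]])

```text
t: 11.2
eef_pos: [0.623, -0.2258, 0.1504]
ee_rot: [180.0, -25.0, 16.5]
ft_force: [-0.1, -0.2, -0.6]
gripper_width: 0.0153
gripper_force: 58.7
```

```bash
python3 - <<'E'
from h import *
delta((.7237,-.1957,.200),(180,-25,16.5)); o=monitor.get_obs(); print(pose()[2].inv().apply(o['ft_force']).round(1),o['wrist_torque'])
E
```

```text
t 11.2 tcp [ 0.623  -0.2258  0.1504] [180.   -24.99  16.52] shift [116.2  -0.2  -0.6] turn [-0.01  0.01  0.02]
[-0.4  0.1  0.5] [-0.20823249  0.45903737  0.03235179]
```

Expected seating is ~10 mm further; creep.

Emit:
servo_tool(plan=[[[-2,0,0,0,0,0,0],[-2,0,0,0,0,0,0],[-1.5,0,0,0,0,0,0],[-1,0,0,0,0,0,0],[0,0,0,0,0,0,0]]])

```text
t: 11.82
eef_pos: [0.6175, -0.2275, 0.1476]
ee_rot: [180.0, -25.0, 16.5]
ft_force: [-0.1, -0.7, -0.9]
gripper_width: 0.0151
gripper_force: 58.7
```

Emit:
servo_tool(plan=[[[-1,0,0,0,0,0,0],[-1,0,0,0,0,0,0],[0,0,0,0,0,0,0]]])

```text
t: 12.2
eef_pos: [0.6157, -0.228, 0.1467]
ee_rot: [-180.0, -25.0, 16.5]
ft_force: [-0.1, 0.4, -1.6]
gripper_width: 0.0153
gripper_force: 58.7
```

Emit:
servo_tool(plan=[[[-1,0,0,0,0,0,0],[-1,0,0,0,0,0,0],[0,0,0,0,0,0,0]]])

```text
t: 12.58
eef_pos: [0.6141, -0.2284, 0.146]
ee_rot: [180.0, -25.0, 16.5]
ft_force: [-1.0, -0.0, -0.8]
gripper_width: 0.015
gripper_force: 58.7
```

Emit:
servo_tool(plan=[[[-1,0,0,0,0,0,0],[-0.7,0,0,0,0,0,0],[0,0,0,0,0,0,0]]])

```text
t: 12.95
eef_pos: [0.6139, -0.2284, 0.1461]
ee_rot: [179.9, -25.1, 16.6]
ft_force: [4.8, 1.3, 0.4]
gripper_width: 0.015
gripper_force: 58.6
```

Emit:
servo_tool(plan=[[[-1,0,0,0,0,0,0],[0,0,0,0,0,0,0]]])

```text
t: 13.2
eef_pos: [0.6139, -0.2284, 0.1463]
ee_rot: [179.9, -25.2, 16.6]
ft_force: [6.6, 2.7, 0.2]
gripper_width: 0.0154
gripper_force: 58.5
```

Emit:
servo_tool(plan=[[[-1,0,0,0,0,0,0],[0,0,0,0,0,0,0]]])

```text
t: 13.45
eef_pos: [0.6138, -0.2284, 0.1464]
ee_rot: [179.9, -25.3, 16.7]
ft_force: [10.9, 4.2, 1.0]
gripper_width: 0.0151
gripper_force: 58.4
```

The collar is seated where predicted (~126 mm), with about 11 N along the axis. Hold about 1.2 s.

Emit:
servo_tool(plan=[[[0,0,0,0,0,0,0],[0,0,0,0,0,0,0],[0,0,0,0,0,0,0],[0,0,0,0,0,0,0],[0,0,0,0,0,0,0]]])

```text
t: 14.08
eef_pos: [0.6138, -0.2284, 0.1464]
ee_rot: [179.9, -25.3, 16.7]
ft_force: [8.5, 3.5, 1.3]
gripper_width: 0.0148
gripper_force: 58.4
```

Emit:
servo_tool(plan=[[[0,0,0,0,0,0,0],[0,0,0,0,0,0,0],[0,0,0,0,0,0,0],[0,0,0,0,0,0,0],[0,0,0,0,0,0,0]]])

```text
t: 14.7
eef_pos: [0.6138, -0.2284, 0.1464]
ee_rot: [179.9, -25.3, 16.7]
ft_force: [9.8, 3.6, 1.3]
gripper_width: 0.0151
gripper_force: 58.4
```

Emit:
servo_tool(plan=[[[3.5,0,0,0,0,0,0],[4,0,0,0,0,0,0],[8,0,0,0,0,0,0],[12,0,0,0,0,0,0],[12,0,0,0,0,0,0]]])

```text
t: 15.32
eef_pos: [0.6461, -0.2189, 0.1616]
ee_rot: [180.0, -25.0, 16.5]
ft_force: [0.5, -0.0, -1.0]
gripper_width: 0.0147
gripper_force: 58.7
```

Emit:
servo_tool(plan=[[[16,0,0,0,0,0,0],[20,0,0,0,0,0,0],[20,0,0,0,0,0,0],[20,0,0,0,0,0,0],[15,0,0,0,0,0,0]]])

```text
t: 15.95
eef_pos: [0.7257, -0.1947, 0.2004]
ee_rot: [180.0, -25.0, 16.6]
ft_force: [0.3, -0.0, -0.5]
gripper_width: 0.0152
gripper_force: 58.7
```

```bash
python3 - <<'E'
from h import *
delta((.6175,.005,.20),(180,0,0))
w=grab('wrist','w5');M=pose()[2].as_matrix();t=pose()[1]-.019*M[:,2]
g=w['im'].mean(2); print([int(x) for x in g[185:230:2,313]])
E
```

```text
t 15.95 tcp [ 0.7257 -0.1947  0.2004] [179.98 -25.04  16.59] shift [ -42.4 -222.3  -19.5] turn [ -3.61 -24.87  16.32]
[225, 227, 227, 225, 224, 220, 149, 141, 196, 181, 45, 27, 26, 28, 27, 37, 48, 52, 51, 51, 51, 52, 52]
```

Fully out, with no slip (handle edge unchanged at row ~205). Now raise, level, and go to the card.

Emit:
servo_tool(plan=[[[25,0,-50,0,0,0,0],[0,0,0,0,-8.3,0,0],[0,0,0,0,-8.3,0,0],[0,0,0,0,-8.4,0,0],[0,0,0,0,0,8.3,0]]])

```text
t: 16.62
eef_pos: [0.7272, -0.1922, 0.2536]
ee_rot: [-179.9, 0.2, 8.3]
ft_force: [-0.5, 0.9, -1.9]
gripper_width: 0.0154
gripper_force: 58.8
```

Emit:
servo_tool(plan=[[[0,0,0,0,0,8.3,0],[-20,-40,0,0,0,0,0],[-25,-50,0,0,0,0,0],[-25,-50,0,0,0,0,0],[-20,-40,0,0,0,0,0]]])

```text
t: 17.25
eef_pos: [0.6347, -0.0127, 0.2556]
ee_rot: [-180.0, -0.0, 0.0]
ft_force: [0.7, -0.3, -1.3]
gripper_width: 0.0149
gripper_force: 58.8
```

```bash
python3 - <<'E'
from h import *
delta((.6205,.005,.135),(180,0,0))
E
```

```text
t 17.25 tcp [ 0.6347 -0.0127  0.2556] [-1.7997e+02 -0.0000e+00  1.0000e-02] shift [-14.2 -17.7 120.6] turn [-0.03 -0.    0.01]
```

Emit:
servo_tool(plan=[[[-14,-18,20,0,0,0,0],[0,0,30,0,0,0,0],[0,0,35,0,0,0,0],[0,0,25,0,0,0,0],[0,0,10.5,0,0,0,0]]])

```text
t: 17.88
eef_pos: [0.621, 0.0027, 0.1334]
ee_rot: [180.0, 0.1, -0.1]
ft_force: [-0.7, -0.3, -0.6]
gripper_width: 0.0152
gripper_force: 58.8
```

Emit:
servo_tool(plan=[[[0,0,0,0,0,0,0],[0,0,0,0,0,0,0],[0,0,0,0,0,0,0]]])

```text
t: 18.25
eef_pos: [0.6226, 0.0029, 0.136]
ee_rot: [-180.0, -0.1, -0.1]
ft_force: [0.0, 0.3, -1.9]
gripper_width: 0.0149
gripper_force: 58.8
```

```bash
python3 - <<'E'
from h import *
delta((.6205,.005,.135),(180,0,0))
b=grab('top','t6');c=grab('scene','s6');w=grab('wrist','w6')
def proj(s,X): q=s['K']@s['R'].T@(np.array(X)-s['p']); return q[:2]/q[2]
X=(.4745,.005,.154); pb,pc=proj(b,X),proj(c,X);print(pb,pc)
C=[]
for s,p in((b,pb),(c,pc)):
    x,y=int(p[0])-40,int(p[1])-40;print(x,y);C.append(cv2.resize(s['im'][y:y+80,x:x+80],(400,400),interpolation=cv2.INTER_CUBIC))
cv2.imwrite('pics/crop6.png',np.hstack(C))
print([int(x) for x in w['im'].mean(2)[185:230:2,313]])
P=cloud(b); m=(abs(P[...,1]-.005)<.02)&(abs(P[...,2]-.157)<.03)&(P[...,0]<.6)&(P[...,0]>.4)
v,u=np.nonzero(m)
for i in range(0,len(u),6): print(u[i],v[i],P[v[i],u[i]].round(3))
E
```

```text
t 18.25 tcp [0.6226 0.0029 0.136 ] [-1.8e+02 -1.0e-01 -8.0e-02] shift [-2.1 -2.1  1. ] turn [-0.   -0.1  -0.08]
[311.20338855 267.66959818] [328.41324956 205.20123894]
271 227
288 165
[242, 242, 242, 242, 242, 242, 241, 236, 206, 130, 22, 15, 16, 13, 15, 24, 33, 35, 35, 35, 35, 35, 34]
```

View pics/crop6.png

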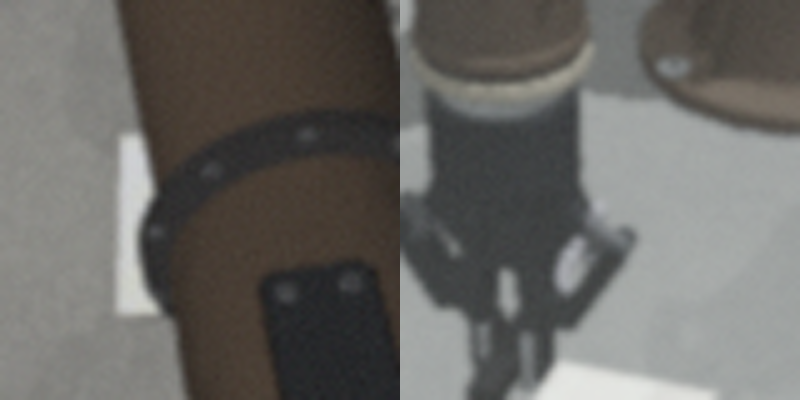

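The arm hides the tip in both fixed views, so I can't see it directly. The wrist view still shows the handle unmoved in the jaws (edge at row ~204), so kinematics gives the tip. Make the 2 mm correction and settle.

Emit:
servo_tool(plan=[[[-2,-2,0.8,0,0,0,0],[0,0,0,0,0,0,0],[0,0,0,0,0,0,0],[0,0,0,0,0,0,0],[0,0,0,0,0,0,0]]])

```text
t: 19.02
eef_pos: [0.6199, 0.0048, 0.1341]
ee_rot: [180.0, 0.0, -0.1]
ft_force: [0.1, 0.5, -1.7]
gripper_width: 0.015
gripper_force: 58.8
```

Emit:
servo_tool(plan=[[[0,0,0,0,0,0,0],[0,0,0,0,0,0,0],[0,0,0,0,0,0,0],[0,0,0,0,0,0,0],[0,0,0,0,0,0,0]]])

```text
t: 19.65
eef_pos: [0.6199, 0.0048, 0.1341]
ee_rot: [180.0, 0.0, -0.1]
ft_force: [-1.0, -0.3, -1.2]
gripper_width: 0.0151
gripper_force: 58.8
```

```bash
python3 - <<'E'
from h import *
delta((.6205,.005,.135),(180,0,0))
from workcell import finish_job
print(finish_job())
E
```

```text
t 19.65 tcp [0.6199 0.0048 0.1341] [ 1.8e+02  0.0e+00 -7.0e-02] shift [ 0.6 -0.2 -0.9] turn [ 0.    0.   -0.07]
the job is handed in; nothing more can be done
None
```

The job is handed in at 19.65 s: the gauge's collar was seated on the tube mouth for over 1 s at about 10 N, then the gauge was drawn right out, and it is now held level and still with its tip over the card's middle at about 15 cm. The final tip position comes from the arm's pose and the measured grip, because the arm hid the tip in both fixed views.

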